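Put the soldering consumables back in the graded cup rail

ROBOT

A 6-joint arm with a two-finger parallel gripper is mounted at the origin on a cart in front of the work surface, level with it; the furniture and walls round the work are solid. World frame = base frame: x ahead of the robot, y to its left, z up, the work surface at z = 0. Lengths are in m, angles in rad, forces in N, time in s.
With the tool pointing down it reaches from about 0.25 to 0.8 m from the base axis. Payload 3.9 kg.
Tool frame: the origin (TCP) lies on the centre line of the jaws, within the pads' length; the fingertips stand 19 mm ahead of it and the grasp point (between the pads) is the TCP; z points along the fingers, y is the line along which they close (so a half turn about z gives the same grasp; the last joint's range is limited). The gripper opens to 85 mm and grips with 20 to 120 N. Pads are 22 mm wide; open, the fingers measure 114 mm over their backs; the gripper's body (76 mm by 85 mm) begins 54 mm behind the grasp point. The pads swing forward as they close: fully open they stand 13 mm farther back than shut.
Start: joints at [-1.168, 0.26, -0.138, 1.173, 0, 1.571], TCP at [0.206, -0.483, 0.25] pointing down, gripper open.
Joint ranges: [-2.78, 2.78], [-0.83, 1.72], [-1.28, 1.37], [-1.9, 2.12], [-1.57, 1.48], [-3.14, 3.14]. Speed limits (rad/s): [2.57, 2.57, 3.14, 3.14, 3.14, 3.14].

INTERFACE

Orientations are given as a rotation vector (axis times angle).
In Python, from cell import r gives the robot as it stands.
- The arm moves only by the tool apply_moves, never from a script. Its argument "deltas" is a list of rows, each a list of 7 numbers: the turn, a rotation vector about the world's x, y, z in degrees, then the shift along the world's x, y, z in m, then the finger opening in m, from 0 to 0.0854. In form: [[ax, ay, az, x, y, z, fingers], ...]. A call has 1 to 12 rows; each row shifts and turns the commanded pose from where the row before left it; what a row does not reach is not made up. A row lasts 1/8 s, in which the tool goes at most 62.5 mm and 10.7 degrees, less where a joint would pass 70% of its speed; a pose out of reach is approached as far as the arm can. A call with a gripper value outside its range is refused whole. The fingers move at their own pace and stop on an object; "squeeze" is the grip in N (left out, the last holds). Time passes only in rows, so rows that do not move let the fingers close. It gives the time, the measured TCP pose, the force, the opening and the grip force at its end, in the units of the state.
- r.read_state(): the state, without advancing time (a new reading comes with each control period).
- r.get_image(name): name is "side" or "top"; returns a dict with "frame" (480x640x3 uint8, red, green, blue), "range_z" (480x640 float32, m along the optical axis (not along the pixel's ray), 0 where there is no reading), "fx", "fy", "cx", "cy" (pixels), "k1" (the pictures are not rectified: a ray, as slopes to the right and down, at radius r is drawn at 1 + k1 r^2 times it, then the intrinsics apply), "rvec" (rotation vector, rad) and "tvec" (3), from world to camera coordinates, as OpenCV has them. Camera axes: x right, y down, z forward; pixel columns grow to the right and rows downward; lengths in m; the calibration is good to about 2 mm. A picture is of the moment at which its call begins.
- r.close_job(): hands the job in; it is judged then, once.
The state is a dict: "t": time; "q": joint angles; "dq": joint speeds; "tau": joint torques, N m; "tool_pos": TCP position; "eef_rot": TCP orientation; "force": force on the tool from outside, world axes, zero at the start; "wrist_torque": the same for the moment, N m; "grip_width": finger opening in m; "finger_force": force on a finger pad.
Only numpy, scipy, OpenCV 4.12 (cv2) and the standard library are available. Lean on these libraries where they do the work, as an engineer would, in place of code of your own. Each camera call takes 0.05 s, during which the arm holds its last target. There are 200 camera calls.

TASK

The repair is done: put the four consumables away in the cup rail, in order of size. The thinnest jar goes in the narrowest cup, and so on up to the solder reel in the widest, each upright and fully down on the floor of its cup. Set them in gently rather than dropping them, and leave the loupe where it is.

Things in the scene. Friction and masses are not known exactly. Their poses are not given: they have to be found in the camera images.
- grease_jar: Smallest jar, white with a red screw cap: 33 mm diameter, 28 mm high, upright on the desk. Origin: centre of its underside, z up.
- paste_jar: Second jar, green and white with a white screw cap: 40 mm diameter, 45 mm high (the tallest, but only second in thickness), upright. Origin: centre of its underside, z up.
- flux_jar: Third jar, white with a black screw cap: 48 mm diameter, 34 mm high, upright. Origin: centre of its underside, z up.
- solder_reel: Solder wire reel with blue flanges, standing on a flange: 54 mm diameter, 34 mm high; grip it across the flanges. Origin: centre of its underside, z up.
- rail: Low aluminium rail, 40 mm wide, 280 mm long, 20 mm high, fixed to the desk; it may lie at any angle, so either end may be the narrow-cup one. Origin: centre of its underside; x across, y along it towards the narrow cup. On it a row of four grey cups, narrowest to widest: 59.5, 67 and 74 mm between centres.
- cup_grease: Narrowest of the four grey round open cups on the rail. Fixed. Origin: centre of the cup's underside, 20 mm above the desk, z up, y along the row to the narrow end. Inner floor 4 mm above the origin, rim 16 mm above it. Bore 37 mm in its lowest 5 mm, then flaring to 47 mm at the rim; 53 mm over the rim.
- cup_paste: Second cup: like the narrowest one, bore 44 mm, flaring to 54 mm at the rim, 60 mm over the rim. Same heights, origin and axes.
- cup_flux: Third cup: bore 52 mm, flaring to 62 mm at the rim, 68 mm over the rim. Same heights, origin and axes.
- cup_solder: Widest cup, at the other end of the row: bore 58 mm, flaring to 68 mm at the rim, 74 mm over the rim. Same heights, origin and axes.
- loupe: Black eye loupe, a bystander of a jar's size: 43 mm diameter, 26 mm high, with a lens in its open top; stands loose on the desk among the jars and stays there. Origin: centre of its underside, z up. On the desk's right a white laminating cabinet 0.4 m tall stands in the way of the hand: front face at x = 0.55 m, left side at y = -0.16 m.
Not all that is in view belongs to the job. What is shaped like the grease_jar but orange is not meant.

How it is judged:
At the end, for the whole second after the job is handed in: Grease jar, paste jar, flux jar and solder reel each stand in their own cup (narrowest to widest in that order): within 5 mm of the cup's centre, underside within 3 mm of the cup's inner floor, less than 0.1 rad from upright, released and at rest. The loupe is upright within 20 mm of where it stood (horizontal distance between grease_jar and cup_grease below 0.005 m and z of grease_jar in the frame of cup_grease between 0.001 and 0.007 m and angle between each of grease_jar, paste_jar, flux_jar, solder_reel, loupe's own z axis and vertical below 0.1 rad and linear speed of each of grease_jar, paste_jar, flux_jar, solder_reel below 0.02 m/s and contact force between the fingers and grease_jar below 0.1 N and horizontal distance between paste_jar and cup_paste below 0.005 m and z of paste_jar in the frame of cup_paste between 0.001 and 0.007 m and contact force between the fingers and paste_jar below 0.1 N and horizontal distance between flux_jar and cup_flux below 0.005 m and z of flux_jar in the frame of cup_flux between 0.001 and 0.007 m and contact force between the fingers and flux_jar below 0.1 N and horizontal distance between solder_reel and cup_solder below 0.005 m and z of solder_reel in the frame of cup_solder between 0.001 and 0.007 m and contact force between the fingers and solder_reel below 0.1 N and distance of loupe from where it was at the start of the episode below 0.02 m); the robot touches nothing.
It fails at once if the grease jar is dropped (falls free faster than 0.7 m/s, some 25 mm of fall) (linear speed of grease_jar above 0.7 m/s and contact force between the fingers and grease_jar below 0.05 N).
It fails at once if the paste jar is dropped (falls free faster than 0.7 m/s, some 25 mm of fall) (linear speed of paste_jar above 0.7 m/s and contact force between the fingers and paste_jar below 0.05 N).
It fails at once if the flux jar is dropped (falls free faster than 0.7 m/s, some 25 mm of fall) (linear speed of flux_jar above 0.7 m/s and contact force between the fingers and flux_jar below 0.05 N).
It fails at once if the solder reel is dropped (falls free faster than 0.7 m/s, some 25 mm of fall) (linear speed of solder_reel above 0.7 m/s and contact force between the fingers and solder_reel below 0.05 N).
It fails at once if the loupe is pushed or carried off: more than 20 mm from where it stood (distance of loupe from where it was at the start of the episode above 0.02 m).
It also fails if it takes over 104 s, if anything falls off the work surface, if the arm or the gripper's body presses on something with over 40 N, if the wrist force passes 120 N, or if a joint passes its speed limit or range.

## Working session

There is one attempt and no reset: what is moved stays moved. The work goes in short steps, Python scripts to look and compute and a tool call to move; the robot and the scene stay as the last step left them, time stands still between calls to the robot, and variables do not carry over. Pictures are saved under pics/ and viewed, at most 14 in all, crops included, and the job is handed in when it is done.

Besides the shell and the picture viewer there is one more tool, called after "Request:" by a JSON object that holds its "op" and its "data", one argument or row to a line. apply_moves: Moves the arm, as the interface text tells. Its arguments: {"type":"object","properties":{"deltas":{"type":"array"},"squeeze":{"type":"number"}},"required":["deltas"]}

```bash
mkdir -p pics; ls; cat > h.py <<'E'
import numpy as np, cv2
from cell import r
def cap(n):
    d=r.get_image(n); d['R']=cv2.Rodrigues(np.array(d['rvec'],float))[0]; return d
def cloud(d):
    v,u=np.mgrid[0:480,0:640]
    K=np.array([[d['fx'],0,d['cx']],[0,d['fy'],d['cy']],[0,0,1.]])
    p=np.stack([u,v],-1).reshape(-1,1,2).astype(float)
    n=cv2.undistortPoints(p,K,np.array([d['k1'],0,0,0,0.])).reshape(480,640,2)
    z=d['range_z']; c=np.dstack([n*z[...,None],z])
    w=(c-np.array(d['tvec']).ravel())@d['R']; w[z==0]=np.nan
    return w
def save(d,name,box=None,s=1):
    f=d['frame'][...,::-1]
    if box: f=f[box[1]:box[3],box[0]:box[2]]
    cv2.imwrite('pics/'+name,cv2.resize(f,None,fx=s,fy=s,interpolation=cv2.INTER_CUBIC))
E
python3 - <<'E'
from h import *
for n in('top','side'):
    d=cap(n); save(d,n+'0.png'); np.savez(n+'0.npz',frame=d['frame'],w=cloud(d)); print(n,-d['R'].T@np.array(d['tvec']).ravel(),d['fx'],d['k1'],d['R'])
s=r.read_state();print(s)
E
```

```text
pics
top [0.35852757 0.01055413 1.45232641] 591.462094813003 0.053823849513482395 [[ 0.02967659 -0.99924717  0.02498786]
 [-0.99415671 -0.03210266 -0.10306237]
 [ 0.10378696 -0.02178331 -0.99436098]]
side [0.55865416 0.97025793 0.90881373] 550.7963201523256 -0.03309658971547435 [[-0.99906621  0.03721683  0.02194595]
 [ 0.00780048  0.65496953 -0.75561502]
 [-0.04249552 -0.75473824 -0.65464824]]
{'t': 0.1, 'q': array([-1.16797584e+00,  2.60581905e-01, -1.39249681e-01,  1.17271270e+00,
       -3.00301085e-06,  1.57080092e+00]), 'dq': array([ 0.00032619, -0.00133351,  0.00114075,  0.00093177, -0.00113138,
       -0.00136446]), 'tau': array([-4.68289011e-05, -4.06507266e+01,  2.54527563e+01,  1.01461969e-02,
        1.00391858e-04,  8.36235785e-06]), 'tool_pos': array([ 0.20557557, -0.48243607,  0.24956358]), 'eef_rot': array([-3.07641069e+00, -6.28130029e-01,  5.53605883e-04]), 'force': array([ 0.78399795, -0.55641214,  0.47793391]), 'wrist_torque': array([-0.00199627, -0.00654788,  0.03730072]), 'finger_force': 0.0, 'grip_width': 0.08520360747906273}
```

View pics/top0.png

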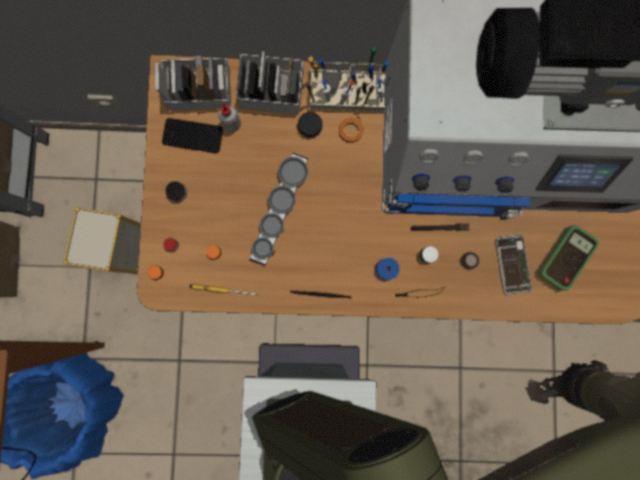

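View pics/side0.png

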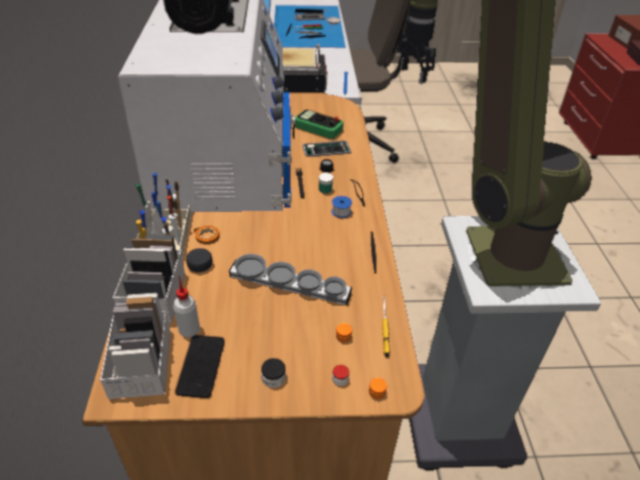

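```bash
cat > m.py <<'E'
from h import *
from scipy import ndimage
def obj(w,u,v,lo,hi,R=0.05):
    c=w[v,u]; m=(np.hypot(w[...,0]-c[0],w[...,1]-c[1])<R)&(w[...,2]>lo)&(w[...,2]<hi)
    p=w[m]; (x,y),rad=cv2.minEnclosingCircle(p[:,:2].astype(np.float32)); 
    return np.round([*p[:,:2].mean(0),np.median(p[:,2]),x,y,2*rad*1e0,len(p)],4)
E
python3 - <<'E'
from m import *
t=np.load('top0.npz');w=t['w'];print('desk',np.nanmedian(w[200:240,330:370],axis=(0,1)))
for n,u,v in[('grease',170,244),('or1',155,272),('or2',213,252),('flux',176,191),('blk2',310,124),('reel',387,268),('paste',429,255),('loupe?',470,260)]:
    print(n,w[v,u].round(3),obj(w,u,v,w[v,u][2]-.006,w[v,u][2]+.006))
s=np.load('side0.npz');W=s['w']
for n,u,v in[('grease',341,373),('flux',273,367),('blk2',200,258),('reel',342,202),('paste',326,178),('loupe?',327,165)]:
    print(n,W[v,u].round(3),obj(W,u,v,W[v,u][2]-.006,W[v,u][2]+.006))
for n,u,v in[('c1',293,171),('c2',282,200),('c3',271,226),('c4',262,248)]: print(n,w[v,u].round(3),'rim',obj(w,u,v,.031,.042,.04))
f=lambda F,b:cv2.resize(F[b[1]:b[3],b[0]:b[2],::-1],(400,300),interpolation=cv2.INTER_CUBIC)
T=t['frame'];S=s['frame']
cv2.imwrite('pics/crop.png',np.vstack([np.hstack([f(T,(370,230,490,290)),f(S,(300,140,380,220))]),np.hstack([f(S,(230,330,400,410)),f(S,(180,230,240,290))])]))
E
```

```text
desk [ 0.54007333 -0.08515469  0.00077027]
grease [0.463 0.345 0.029] [4.640e-01 3.470e-01 2.820e-02 4.643e-01 3.471e-01 3.280e-02 1.360e+02]
or1 [0.396 0.375 0.033] [3.968e-01 3.783e-01 2.990e-02 3.968e-01 3.794e-01 3.160e-02 9.400e+01]
or2 [0.448 0.243 0.024] [4.490e-01 2.419e-01 2.710e-02 4.493e-01 2.427e-01 3.250e-02 1.060e+02]
flux [0.591 0.336 0.036] [5.929e-01 3.409e-01 3.480e-02 5.932e-01 3.408e-01 4.700e-02 2.620e+02]
blk2 [0.768 0.02  0.034] [7.730e-01 2.000e-02 3.180e-02 7.806e-01 2.130e-02 7.870e-02 3.780e+02]
reel [ 0.423 -0.181 -0.002] [ 4.225e-01 -1.794e-01 -0.000e+00  4.231e-01 -1.808e-01  1.000e-01
  7.690e+02]
paste [ 0.456 -0.275  0.043] [ 4.586e-01 -2.769e-01  4.430e-02  4.592e-01 -2.774e-01  3.990e-02
  1.880e+02]
loupe? [ 0.448 -0.379  0.02 ] [ 4.494e-01 -3.789e-01  2.040e-02  4.495e-01 -3.793e-01  4.230e-02
  2.040e+02]
grease [0.46  0.351 0.027] [4.600e-01 3.486e-01 2.670e-02 4.603e-01 3.475e-01 3.550e-02 2.060e+02]
flux [0.589 0.339 0.033] [5.893e-01 3.418e-01 3.270e-02 5.901e-01 3.397e-01 5.030e-02 4.240e+02]
blk2 [0.763 0.029 0.029] [7.685e-01 2.500e-02 2.860e-02 7.742e-01 3.040e-02 8.240e-02 4.010e+02]
reel [ 0.415 -0.185  0.027] [ 4.180e-01 -1.747e-01  3.120e-02  4.157e-01 -1.815e-01  5.900e-02
  1.440e+02]
paste [ 0.453 -0.271  0.044] [ 4.540e-01 -2.738e-01  4.390e-02  4.559e-01 -2.761e-01  4.720e-02
  1.140e+02]
loupe? [ 0.444 -0.364  0.025] [ 4.443e-01 -3.781e-01  2.250e-02  4.431e-01 -3.809e-01  4.740e-02
  7.400e+01]
c1 [0.652 0.058 0.026] rim [6.536e-01 5.770e-02 3.530e-02 6.530e-01 5.680e-02 7.730e-02 2.230e+02]
c2 [0.579 0.082 0.029] rim [5.821e-01 8.270e-02 3.540e-02 5.790e-01 8.160e-02 7.920e-02 2.210e+02]
c3 [0.515 0.106 0.027] rim [5.138e-01 1.063e-01 3.540e-02 5.146e-01 1.060e-01 7.960e-02 2.070e+02]
c4 [0.461 0.126 0.022] rim [4.672e-01 1.237e-01 3.540e-02 4.686e-01 1.241e-01 6.510e-02 1.830e+02]
```

View pics/crop.png

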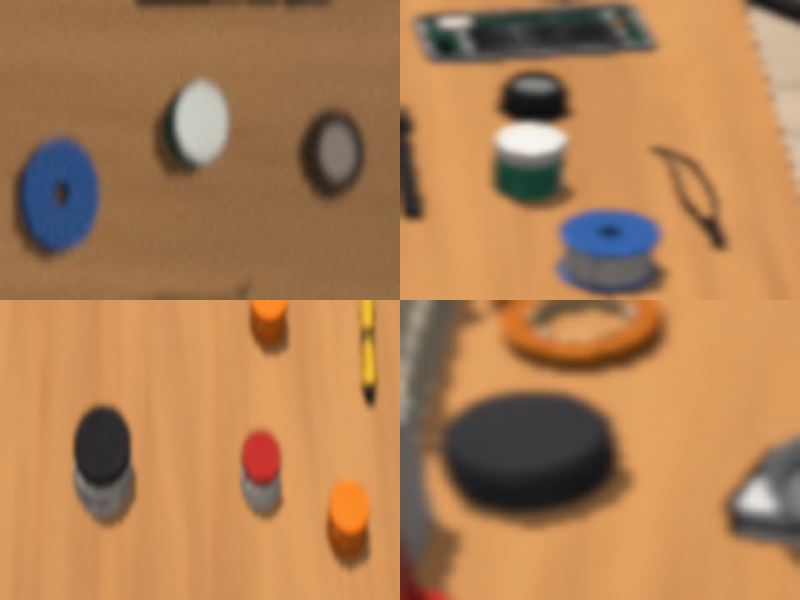

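```bash
cat > fit.py <<'E'
from m import *
from scipy.optimize import least_squares
S=np.array([0,.0595,.1265,.2005]);RR=np.array([25,28.5,32.5,35.5])/1000
def rail(w):
    m=(w[...,2]>.0335)&(w[...,2]<.042)&(w[...,0]>.42)&(w[...,0]<.71)&(w[...,1]>-.0)&(w[...,1]<.17)
    p=w[m][:,:2]
    def f(q):
        c=q[:2]-S[:,None]*np.array([np.cos(q[2]),np.sin(q[2])])
        d=np.linalg.norm(p[:,None]-c,axis=2)-RR
        return d[np.arange(len(p)),np.abs(d).argmin(1)]
    s=least_squares(f,[.468,.124,np.radians(160.4)],loss='soft_l1',f_scale=.001)
    q=s.x; return q,q[:2]-S[:,None]*np.array([np.cos(q[2]),np.sin(q[2])]),np.median(np.abs(s.fun)),len(p)
def disc(w,x,y,top,D):
    m=(np.hypot(w[...,0]-x,w[...,1]-y)<.045)&(w[...,2]>top-.006)&(w[...,2]<top+.006)
    p=w[m][:,:2].astype(np.float32);(a,b),r_=cv2.minEnclosingCircle(p)
    return np.round([*p.mean(0),a,b,2*r_,np.median(w[m][:,2])],4)
O=dict(grease=(.462,.347,.028,.033),paste=(.457,-.276,.045,.040),flux=(.591,.340,.034,.048),reel=(.42,-.18,.034,.054),loupe=(.447,-.379,.024,.043))
E
python3 - <<'E'
from fit import *
for n in('top','side'):
    w=np.load(n+'0.npz')['w'];q,c,e,k=rail(w);print(n,np.degrees(q[2]),c.round(4).tolist(),e,k)
    for o,a in O.items(): print(o,disc(w,*a))
E
```

```text
top 160.38453718696292 [[0.4613, 0.1246], [0.5173, 0.1046], [0.5804, 0.0821], [0.6502, 0.0573]] 0.0018441577792873264 550
grease [0.464  0.3469 0.4639 0.3461 0.034  0.0281]
paste [ 0.4583 -0.277   0.4592 -0.2774  0.0399  0.0445]
flux [0.5931 0.3405 0.5933 0.3415 0.0477 0.0343]
reel [ 0.4221 -0.1784  0.4219 -0.1783  0.0543  0.0346]
loupe [ 0.4491 -0.3793  0.4491 -0.3793  0.0419  0.0215]
side 160.44471627590764 [[0.4573, 0.1257], [0.5134, 0.1058], [0.5765, 0.0833], [0.6463, 0.0586]] 0.0016292922146556657 397
grease [0.4601 0.3483 0.4603 0.3475 0.0355 0.0268]
paste [ 0.4539 -0.2742  0.4559 -0.2761  0.0472  0.0439]
flux [0.5895 0.3415 0.5901 0.3397 0.0503 0.0328]
reel [ 0.4178 -0.1775  0.4123 -0.1781  0.0636  0.0333]
loupe [ 0.4438 -0.3779  0.4446 -0.3806  0.0486  0.0217]
```

Request:
{"op": "apply_moves", "data": {
  "deltas": [
    [0,0,10.5,0.018,0.025,-0.005,0.085],
    [0,0,10.5,0.018,0.025,-0.005,0.085],
    [0,0,10.5,0.018,0.025,-0.005,0.085],
    [0,0,10.5,0.018,0.025,-0.005,0.085],
    [0,0,10.5,0.018,0.025,-0.005,0.085],
    [0,0,10.5,0.018,0.025,-0.005,0.085],
    [0,0,10.5,0.018,0.025,-0.005,0.085],
    [0,0,10.5,0.018,0.025,-0.005,0.085],
    [0,0,10.5,0.018,0.025,-0.005,0.085],
    [0,0,10.5,0.018,0.025,-0.005,0.085],
    [0,0,10.5,0.018,0.025,-0.005,0.085],
    [0,0,10.5,0.016,0.03,-0.005,0.085]
  ]
}}

```text
t: 1.6
tool_pos: [0.4202, -0.1771, 0.1898]
eef_rot: [-0.829, -3.03, 0.0]
force: [1.3, 0.5, 0.5]
grip_width: 0.0848
finger_force: 0.0
```

```bash
cat > st.py <<'E'
from h import *
def st():
    s=r.read_state();R=cv2.Rodrigues(s['eef_rot'])[0]
    print('t',s['t'],'q',s['q'].round(2),'pos',s['tool_pos'].round(4),'yaw',np.degrees(np.arctan2(R[1,1],R[0,1])).round(2),'z',R[:,2].round(3),'F',s['force'].round(1),'w',round(s['grip_width'],4),'ff',s['finger_force'])
    return s
E
python3 -c "
from st import *
st()"
```

```text
t 1.6 q [-0.4   0.18 -0.41  0.98 -0.    0.14] pos [ 0.4202 -0.1771  0.1898] yaw 59.4 z [-0.  0. -1.] F [1.3 0.5 0.5] w 0.0848 ff 0.0
```

Request:
{"op": "apply_moves", "data": {
  "deltas": [
    [0,0,5.5,0,-0.0005,-0.035,0.085],
    [0,0,5.5,0,0,-0.035,0.085],
    [0,0,0,0,0,-0.03,0.085],
    [0,0,0,0,0,0,0.085],
    [0,0,0,0,0,0,0.085]
  ]
}}

```text
t: 2.22
tool_pos: [0.4202, -0.1787, 0.091]
eef_rot: [0.543, 3.094, -0.0]
force: [0.4, -0.7, -0.0]
grip_width: 0.0853
finger_force: 0.0
```

```bash
python3 - <<'E'
from st import *
s=st();p=s['tool_pos'];y=np.array([np.cos(np.radians(70.4)),np.sin(np.radians(70.4))])
d=cap('side');w=cloud(d);save(d,'a1.png',(250,100,430,235),4)
e=(w[...,:2]-p[:2]);a=e@y;b=e@[-y[1],y[0]]
m=(abs(a)<.07)&(abs(b)<.015)&(w[...,2]>.045)&(w[...,2]<.2)
for k in np.arange(-.07,.07,.01):
    n=m&(a>=k)&(a<k+.01)
    if n.sum(): print(round(k,3),n.sum(),np.percentile(w[n][:,2],[0,5,50,100]).round(4))
E
```

```text
t 2.225 q [-0.4   0.28 -0.57  0.72  0.   -0.05] pos [ 0.4202 -0.1787  0.091 ] yaw 70.07 z [ 0.001 -0.    -1.   ] F [ 0.4 -0.7 -0. ] w 0.0853 ff 0.0
-0.07 4 [0.1386 0.1392 0.1428 0.1439]
-0.06 2 [0.1143 0.115  0.1208 0.1273]
-0.05 51 [0.0865 0.0876 0.1038 0.1339]
-0.04 6 [0.0992 0.1004 0.1094 0.1455]
-0.02 1 [0.1624 0.1624 0.1624 0.1624]
-0.01 5 [0.1698 0.1706 0.1744 0.178 ]
0.0 3 [0.1781 0.1782 0.1791 0.1844]
0.01 6 [0.1743 0.1754 0.1789 0.1892]
0.02 27 [0.1531 0.1547 0.1719 0.1919]
0.03 78 [0.0878 0.1453 0.1871 0.1998]
0.04 73 [0.0859 0.0867 0.1338 0.1945]
0.05 89 [0.0883 0.0948 0.1128 0.1895]
0.06 141 [0.1304 0.1387 0.1738 0.1927]
```

View pics/a1.png

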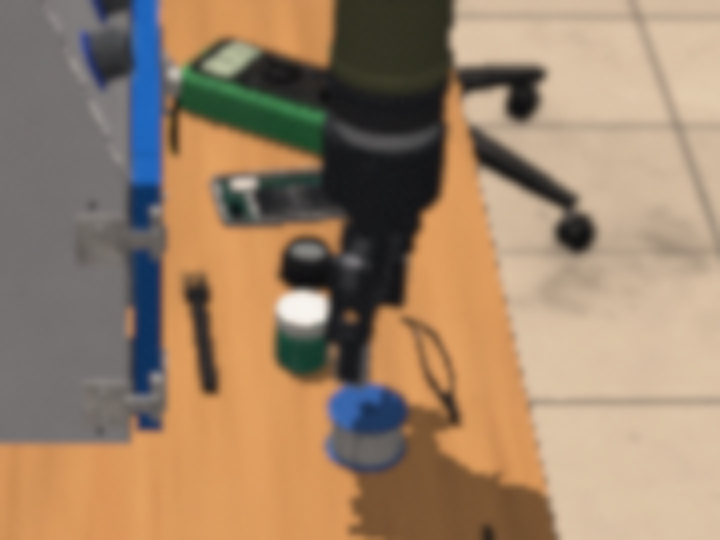

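Request:
{"op": "apply_moves", "data": {
  "deltas": [
    [0,0,0.3,0,0.0005,-0.03,0.085],
    [0,0,0,0,0,-0.025,0.085],
    [0,0,0,0,0,-0.005,0.085],
    [0,0,0,0,0,0,0.05],
    [0,0,0,0,0,0,0.045],
    [0,0,0,0,0,0,0.045],
    [0,0,0,0,0,0,0.045],
    [0,0,0,0,0,0,0.045]
  ],
  "squeeze": 40
}}

```text
t: 3.28
tool_pos: [0.4209, -0.1787, 0.0318]
eef_rot: [0.535, 3.093, -0.002]
force: [-1.4, 0.0, 6.2]
grip_width: 0.0517
finger_force: 41.9
```

Request:
{"op": "apply_moves", "data": {
  "deltas": [
    [0,0,0,0,0,0.01,0.045],
    [0,0,0,0,0,0.03,0.045],
    [0,0,0,0,0,0.04,0.045],
    [0,0,0,0,0,0.03,0.045],
    [0,0,0,0,0,0,0.045]
  ]
}}

```text
t: 3.9
tool_pos: [0.4218, -0.1788, 0.143]
eef_rot: [0.534, 3.09, -0.002]
force: [-0.2, 0.4, -2.5]
grip_width: 0.052
finger_force: 42.8
```

```bash
python3 - <<'E'
from st import *
s=st()
d=cap('side');save(d,'a2.png',(270,100,430,220),4)
E
```

```text
t 3.9 q [-0.4   0.22 -0.49  0.85  0.   -0.06] pos [ 0.4218 -0.1788  0.143 ] yaw 70.38 z [ 0.006 -0.002 -1.   ] F [-0.2  0.4 -2.5] w 0.052 ff 42.81563285338052
```

View pics/a2.png

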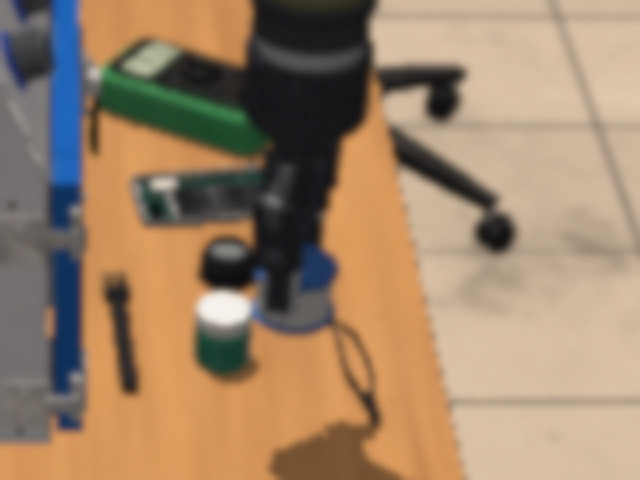

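Request:
{"op": "apply_moves", "data": {
  "deltas": [
    [0,0,0,0.015,0.015,0,0.045],
    [0,0,0,0.028,0.03,0,0.045],
    [0,0,0,0.03,0.032,0,0.045],
    [0,0,0,0.03,0.032,0,0.045],
    [0,0,0,0.03,0.032,0,0.045],
    [0,0,0,0.03,0.032,0,0.045],
    [0,0,0,0.03,0.03,0,0.045],
    [0,0,0,0.02,0.02,0,0.045],
    [0,0,0,0.0142,0.0138,0,0.045],
    [0,0,0,0,0,-0.03,0.045],
    [0,0,0,0,0,-0.03,0.045],
    [0,0,0,0,0,0,0.045]
  ]
}}

```text
t: 5.45
tool_pos: [0.6429, 0.0586, 0.0755]
eef_rot: [-0.533, -3.086, 0.004]
force: [-0.0, -0.3, -2.5]
grip_width: 0.0523
finger_force: 42.8
```

```bash
python3 - <<'E'
from st import *
s=st()
d=cap('side');save(d,'a3.png',(210,190,310,290),6)
d=cap('top');save(d,'a3t.png',(240,120,340,220),5);w=cloud(d)
E
```

```text
t 5.45 q [ 0.09  0.58 -0.1   0.9   0.    0.43] pos [0.6429 0.0586 0.0755] yaw 70.39 z [-0.01  -0.001 -1.   ] F [-0.  -0.3 -2.5] w 0.0523 ff 42.76238652950269
```

View pics/a3.png

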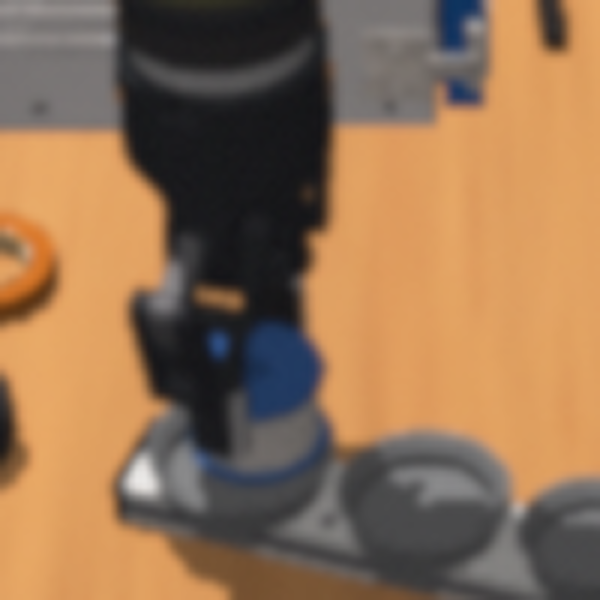

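Request:
{"op": "apply_moves", "data": {
  "deltas": [
    [0,0,0,0.004,0,0.002,0.045],
    [0,0,0,0,0,0,0.045],
    [0,0,0,0,0,0,0.045]
  ]
}}

```text
t: 5.92
tool_pos: [0.6516, 0.0588, 0.0832]
eef_rot: [0.535, 3.094, 0.001]
force: [-0.5, 0.3, -1.5]
grip_width: 0.052
finger_force: 42.8
```

```bash
python3 - <<'E'
from st import *
s=st();p=s['tool_pos']
d=cap('side');w=cloud(d);save(d,'a4.png',(210,190,310,290),6)
F=cv2.cvtColor(d['frame'],cv2.COLOR_RGB2HSV)
m=(F[...,0]>100)&(F[...,0]<125)&(F[...,1]>120)&(np.hypot(w[...,0]-p[0],w[...,1]-p[1])<.05)&(w[...,2]<.1)
q=w[m]; v,u=np.nonzero(m)
for lo,hi in[(.03,.055),(.055,.1)]:
    k=(q[:,2]>lo)&(q[:,2]<hi)
    if k.any():
        c=q[k]; print(k.sum(),c.min(0).round(4),c.max(0).round(4),u[k].min(),u[k].max(),v[k].min(),v[k].max())
        from scipy.optimize import least_squares
        o=least_squares(lambda t:np.hypot(c[:,0]-t[0],c[:,1]-t[1])-.027,p[:2],loss='soft_l1',f_scale=.001).x;print('lower flange fit' ,o)
E
```

```text
t 5.925 q [ 0.09  0.58 -0.08  0.91 -0.    0.43] pos [0.6516 0.0588 0.0832] yaw 70.38 z [ 0.002  0.    -1.   ] F [-0.5  0.3 -1.5] w 0.052 ff 42.811032687022816
144 [0.6274 0.0323 0.0731] [0.664  0.0873 0.0894] 241 257 241 256
lower flange fit [0.66188087 0.06414772]
```

```bash
cat > held.py <<'E'
from fit import *; from st import st
# compare held object's side points (visible near face, radius rad, z band) with the cup, in side camera
def held(rad,zlo,zhi,name):
    s=st();p=s['tool_pos'];d=cap('side');w=cloud(d);save(d,name,(210,190,370,310),5)
    a=w[...,:2]-p[:2]; m=(np.hypot(a[...,0],a[...,1])<rad+.012)&(w[...,2]>zlo)&(w[...,2]<zhi)
    c=w[m]
    o=least_squares(lambda t:np.hypot(c[:,0]-t[0],c[:,1]-t[1])-rad,p[:2]-[.002,0],loss='soft_l1',f_scale=.001)
    print(len(c),'obj',o.x.round(4),'obj-TCP',(o.x-p[:2]).round(4),'res',np.median(abs(o.fun)).round(4),'span x',c[:,0].min().round(3),c[:,0].max().round(3))
E
python3 - <<'E'
from held import *
held(.027,.052,.060,'a5.png')
E
```

```text
t 5.975 q [ 0.09  0.58 -0.08  0.91 -0.    0.43] pos [0.6513 0.0588 0.083 ] yaw 70.37 z [ 0.001  0.    -1.   ] F [-0.1 -0.7 -3.1] w 0.0519 ff 42.809443654550705
62 obj [0.6502 0.0565] obj-TCP [-0.0012 -0.0023] res 0.0012 span x 0.622 0.668
```

View pics/a5.png

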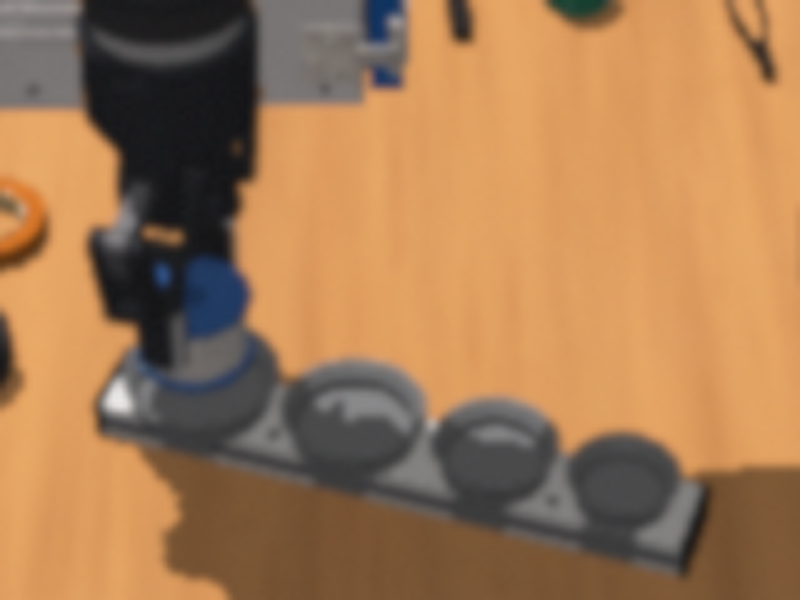

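Request:
{"op": "apply_moves", "data": {
  "deltas": [
    [0,0,0,-0.003,0,-0.006,0.045],
    [0,0,0,0,0,-0.006,0.045],
    [0,0,0,0,0,-0.004,0.045],
    [0,0,0,0,0,0,0.045],
    [0,0,0,0,0,0,0.045]
  ]
}}

```text
t: 6.65
tool_pos: [0.6481, 0.0589, 0.0663]
eef_rot: [0.535, 3.096, 0.0]
force: [0.1, -0.2, -2.6]
grip_width: 0.052
finger_force: 42.8
```

Request:
{"op": "apply_moves", "data": {
  "deltas": [
    [0,0,0,0,0,-0.003,0.045],
    [0,0,0,0,0,-0.002,0.045],
    [0,0,0,0,0,0,0.045],
    [0,0,0,0,0,0,0.045]
  ]
}}

```text
t: 7.15
tool_pos: [0.648, 0.0587, 0.0613]
eef_rot: [0.535, 3.096, -0.0]
force: [0.7, -1.2, -1.8]
grip_width: 0.052
finger_force: 42.8
```

Request:
{"op": "apply_moves", "data": {
  "deltas": [
    [0,0,0,0,0,-0.002,0.045],
    [0,0,0,0,0,-0.002,0.045],
    [0,0,0,0,0,-0.001,0.045],
    [0,0,0,0,0,0,0.045],
    [0,0,0,0,0,0,0.045]
  ]
}}

```text
t: 7.78
tool_pos: [0.6486, 0.0584, 0.0564]
eef_rot: [0.536, 3.094, -0.001]
force: [2.3, -2.8, -1.3]
grip_width: 0.0523
finger_force: 43.0
```

Request:
{"op": "apply_moves", "data": {
  "deltas": [
    [0,0,0,0.001,-0.001,-0.001,0.045],
    [0,0,0,0,0,-0.001,0.045],
    [0,0,0,0,0,0,0.045]
  ]
}}

```text
t: 8.15
tool_pos: [0.6488, 0.0582, 0.0559]
eef_rot: [0.535, 3.096, 0.002]
force: [-1.1, -1.7, 9.4]
grip_width: 0.0521
finger_force: 43.9
```

Request:
{"op": "apply_moves", "data": {
  "deltas": [
    [0,0,0,0,0,0.0005,0.06],
    [0,0,0,0,0,0,0.07],
    [0,0,0,0,0,0,0.085],
    [0,0,0,0,0,0.005,0.085],
    [0,0,0,0,0,0.03,0.085],
    [0,0,0,0,0,0.04,0.085],
    [0,0,0,-0.02,-0.035,0.01,0.085],
    [0,0,0,-0.02,-0.038,0,0.085],
    [0,0,0,-0.025,-0.045,0,0.085],
    [0,0,0,-0.025,-0.045,0,0.085],
    [0,0,0,-0.025,-0.045,0,0.085]
  ]
}}

```text
t: 9.52
tool_pos: [0.5333, -0.1514, 0.1403]
eef_rot: [0.535, 3.095, -0.0]
force: [0.1, -0.4, 0.2]
grip_width: 0.0851
finger_force: 0.0
```

```bash
python3 - <<'E'
from fit import *; from st import st
st()
d=cap('top');w=cloud(d);save(d,'b1t.png',(240,140,320,200),5)
print(disc(w,.649,.058,.058,.054), disc(w,*O['paste']))
d=cap('side');w=cloud(d);print(disc(w,.649,.058,.058,.054))
E
```

```text
t 9.525 q [-0.28  0.38 -0.27  0.93  0.    0.07] pos [ 0.5333 -0.1514  0.1403] yaw 70.4 z [ 0.001 -0.    -1.   ] F [ 0.1 -0.4  0.2] w 0.0851 ff 0.0
[0.6496 0.0595 0.6497 0.0592 0.0544 0.0585] [nan nan  0.  0.  0. nan]
[0.6456 0.06   0.6442 0.0587 0.0579 0.0573]fit.py:16: RuntimeWarning: Mean of empty slice.
  return np.round([*p.mean(0),a,b,2*r_,np.median(w[m][:,2])],4)
  ret = um.true_divide(
  return _methods._mean(a, axis=axis, dtype=dtype,
  ret = ret.dtype.type(ret / rcount)
```

Request:
{"op": "apply_moves", "data": {
  "deltas": [
    [0,0,0,-0.03,0,0,0.085],
    [0,0,0,-0.03,-0.01,0,0.085],
    [0,0,0,-0.0163,-0.035,0,0.085],
    [0,0,0,0,-0.045,0,0.085],
    [0,0,0,0,-0.0351,0,0.085],
    [0,0,0,0,0,-0.03,0.085],
    [0,0,0,0,0,0,0.085],
    [0,0,0,0,0,0,0.085]
  ]
}}

```text
t: 10.62
tool_pos: [0.458, -0.2748, 0.1104]
eef_rot: [0.534, 3.096, 0.0]
force: [0.6, 0.7, -0.1]
grip_width: 0.0847
finger_force: 0.0
```

Request:
{"op": "apply_moves", "data": {
  "deltas": [
    [0,0,0,-0.001,-0.0017,-0.03,0.085],
    [0,0,0,0,0,-0.03,0.085],
    [0,0,0,0,0,-0.0144,0.085],
    [0,0,0,0,0,0,0.06],
    [0,0,0,0,0,0,0.03],
    [0,0,0,0,0,0,0.03],
    [0,0,0,0,0,0,0.03],
    [0,0,0,0,0,0,0.03],
    [0,0,0,0,0,0,0.03]
  ]
}}

```text
t: 11.75
tool_pos: [0.4578, -0.2775, 0.037]
eef_rot: [0.535, 3.093, -0.001]
force: [-0.4, 0.7, 7.1]
grip_width: 0.0371
finger_force: 40.1
```

Request:
{"op": "apply_moves", "data": {
  "deltas": [
    [0,0,0,0,0,0.015,0.03],
    [0,0,0,0,0,0.04,0.03],
    [0,0,0,0,0.01,0.05,0.03],
    [0,0,0,0,0.03,0,0.03],
    [0,0,0,0,0.05,0,0.03],
    [0,0,0,0,0.05,0,0.03],
    [0,0,0,0.01,0.05,0,0.03],
    [0,0,0,0.01,0.05,0,0.03],
    [0,0,0,0.01,0.05,0,0.03],
    [0,0,0,0.01,0.05,0,0.03],
    [0,0,0,0.012,0.03,0,0.03],
    [0,0,0,0.007,0.012,0,0.03]
  ]
}}

```text
t: 13.25
tool_pos: [0.5164, 0.1067, 0.1413]
eef_rot: [0.531, 3.095, 0.001]
force: [0.5, -1.6, -1.2]
grip_width: 0.0374
finger_force: 40.5
```

Request:
{"op": "apply_moves", "data": {
  "deltas": [
    [0,0,0,0,0,-0.03,0.03],
    [0,0,0,0,0,-0.02,0.03],
    [0,0,0,0,0,0,0.03],
    [0,0,0,0,0,0,0.03],
    [0,0,0,0,0,0,0.03]
  ]
}}

```text
t: 13.88
tool_pos: [0.5166, 0.1049, 0.0916]
eef_rot: [0.536, 3.094, 0.001]
force: [0.7, -0.3, -0.8]
grip_width: 0.0375
finger_force: 40.6
```

```bash
python3 - <<'E'
from held import *
held(.020,.060,.075,'c1.png')
E
```

```text
t 13.875 q [ 0.2   0.38 -0.41  0.78 -0.    0.54] pos [0.5166 0.1049 0.0916] yaw 70.35 z [ 0.002  0.    -1.   ] F [ 0.7 -0.3 -0.8] w 0.0375 ff 40.55113755399361
62 obj [0.5139 0.1054] obj-TCP [-0.0027  0.0005] res 0.0011 span x 0.494 0.531
```

Request:
{"op": "apply_moves", "data": {
  "deltas": [
    [0,0,0,0,0,-0.012,0.03],
    [0,0,0,0,0,-0.006,0.03],
    [0,0,0,0,0,-0.004,0.03],
    [0,0,0,0,0,-0.003,0.03],
    [0,0,0,0,0,-0.002,0.03],
    [0,0,0,0,0,0,0.03],
    [0,0,0,0,0,0,0.03]
  ]
}}

```text
t: 14.8
tool_pos: [0.5158, 0.1051, 0.0636]
eef_rot: [0.535, 3.095, 0.0]
force: [-0.1, -0.4, -1.3]
grip_width: 0.0374
finger_force: 40.5
```

Request:
{"op": "apply_moves", "data": {
  "deltas": [
    [0,0,0,0,0,-0.0015,0.03],
    [0,0,0,0,0,-0.001,0.03],
    [0,0,0,0,0,-0.0005,0.03],
    [0,0,0,0,0,0,0.03],
    [0,0,0,0,0,0,0.03]
  ]
}}

```text
t: 15.42
tool_pos: [0.5158, 0.1051, 0.061]
eef_rot: [0.535, 3.095, 0.0]
force: [-1.7, -0.7, 4.5]
grip_width: 0.0376
finger_force: 41.1
```

Request:
{"op": "apply_moves", "data": {
  "deltas": [
    [0,0,0,0,0,0.0003,0.05],
    [0,0,0,0,0,0,0.07],
    [0,0,0,0,0,0,0.085],
    [0,0,0,0,0,0.005,0.085],
    [0,0,0,0,0,0.03,0.085],
    [0,0,0,0,0,0.03,0.085],
    [0,0,0,0.012,0.037,0,0.085],
    [0,0,0,0.015,0.046,0,0.085],
    [0,0,0,0.015,0.046,0,0.085],
    [0,0,0,0.015,0.046,0,0.085],
    [0,0,0,0.012,0.036,0,0.085],
    [0,0,0,0.0067,0.0244,-0.02,0.085]
  ]
}}

```text
t: 16.92
tool_pos: [0.5933, 0.3433, 0.1074]
eef_rot: [0.533, 3.092, 0.005]
force: [0.5, -0.1, 0.7]
grip_width: 0.0851
finger_force: 0.0
```

Request:
{"op": "apply_moves", "data": {
  "deltas": [
    [0,0,0,0,0,0,0.085],
    [0,0,0,0,0,0,0.085]
  ]
}}

```text
t: 17.18
tool_pos: [0.591, 0.3398, 0.1058]
eef_rot: [-0.535, -3.095, 0.002]
force: [0.0, -0.0, 0.1]
grip_width: 0.085
finger_force: 0.0
```

```bash
python3 - <<'E'
from fit import *; from st import st
st()
d=cap('top');w=cloud(d)
print(disc(w,.516,.105,.069,.04))
E
```

```text
t 17.175 q [ 0.52  0.61  0.04  1.01 -0.    0.86] pos [0.591  0.3398 0.1058] yaw 70.37 z [-0.001 -0.001 -1.   ] F [ 0.  -0.   0.1] w 0.085 ff 0.0
[0.5167 0.1058 0.5169 0.1055 0.0394 0.0693]
```

Request:
{"op": "apply_moves", "data": {
  "deltas": [
    [0,0,0,0.0005,0.0007,-0.03,0.085],
    [0,0,0,0,0,-0.03,0.085],
    [0,0,0,0,0,-0.0135,0.085],
    [0,0,0,0,0,0,0.06],
    [0,0,0,0,0,0,0.04],
    [0,0,0,0,0,0,0.04],
    [0,0,0,0,0,0,0.04],
    [0,0,0,0,0,0,0.04]
  ]
}}

```text
t: 18.23
tool_pos: [0.5932, 0.3418, 0.0342]
eef_rot: [0.535, 3.093, 0.003]
force: [-0.3, -0.1, 5.8]
grip_width: 0.0443
finger_force: 41.3
```

Request:
{"op": "apply_moves", "data": {
  "deltas": [
    [0,0,0,0,0,0.015,0.04],
    [0,0,0,0,0,0.04,0.04],
    [0,0,0,0,-0.01,0.05,0.04],
    [0,0,0,-0.0031,-0.03,0,0.04],
    [0,0,0,-0.002,-0.05,0,0.04],
    [0,0,0,-0.002,-0.05,0,0.04],
    [0,0,0,-0.002,-0.05,0,0.04],
    [0,0,0,-0.002,-0.04,0,0.04],
    [0,0,0,-0.002,-0.02,0,0.04],
    [0,0,0,0,-0.0085,-0.02,0.04],
    [0,0,0,0,0,-0.03,0.04],
    [0,0,0,0,0,0,0.04]
  ]
}}

```text
t: 19.73
tool_pos: [0.5767, 0.0828, 0.0855]
eef_rot: [-0.534, -3.091, 0.002]
force: [-0.1, 0.3, -0.8]
grip_width: 0.044
finger_force: 40.9
```

Request:
{"op": "apply_moves", "data": {
  "deltas": [
    [0,0,0,0,0,0,0.04],
    [0,0,0,0,0,0,0.04]
  ]
}}

```text
t: 19.98
tool_pos: [0.5799, 0.0832, 0.0886]
eef_rot: [0.534, 3.093, 0.001]
force: [-0.2, -0.6, 0.6]
grip_width: 0.0443
finger_force: 40.9
```

```bash
python3 - <<'E'
from held import *
held(.024,.054,.068,'d1.png')
E
```

```text
t 19.975 q [ 0.14  0.47 -0.26  0.84  0.    0.48] pos [0.5799 0.0832 0.0886] yaw 70.41 z [ 0.003  0.    -1.   ] F [-0.2 -0.6  0.6] w 0.0443 ff 40.92922596937569
69 obj [0.5775 0.0838] obj-TCP [-0.0024  0.0006] res 0.0009 span x 0.555 0.601
```

View pics/d1.png

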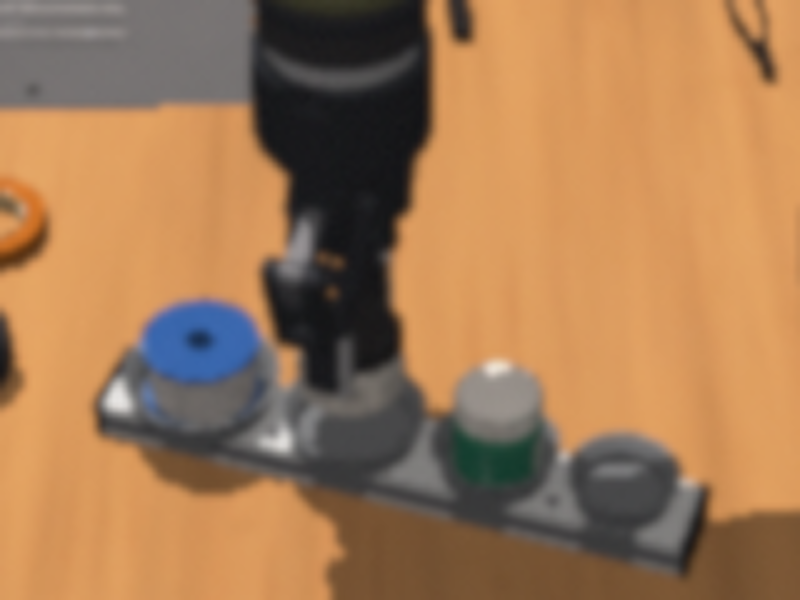

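Request:
{"op": "apply_moves", "data": {
  "deltas": [
    [0,0,0,-0.0005,-0.0005,-0.012,0.04],
    [0,0,0,0,0,-0.006,0.04],
    [0,0,0,0,0,-0.004,0.04],
    [0,0,0,0,0,-0.003,0.04],
    [0,0,0,0,0,-0.002,0.04],
    [0,0,0,0,0,0,0.04],
    [0,0,0,0,0,0,0.04]
  ]
}}

```text
t: 20.9
tool_pos: [0.5785, 0.0822, 0.0604]
eef_rot: [0.535, 3.095, 0.0]
force: [0.5, 0.5, -0.3]
grip_width: 0.044
finger_force: 40.9
```

Request:
{"op": "apply_moves", "data": {
  "deltas": [
    [0,0,0,0,0,-0.001,0.04],
    [0,0,0,0,0,-0.001,0.04],
    [0,0,0,0,0,-0.0005,0.04],
    [0,0,0,0,0,0,0.04],
    [0,0,0,0,0,0,0.04]
  ]
}}

```text
t: 21.52
tool_pos: [0.5784, 0.0821, 0.0583]
eef_rot: [0.535, 3.095, 0.0]
force: [-1.3, -0.4, 4.9]
grip_width: 0.044
finger_force: 41.5
```

Request:
{"op": "apply_moves", "data": {
  "deltas": [
    [0,0,0,0,0,0.0003,0.055],
    [0,0,0,0,0,0,0.07],
    [0,0,0,0,0,0,0.085],
    [0,0,0,0,0,0.005,0.085],
    [0,0,0,0,0,0.03,0.085],
    [0,0,0,0,0,0.04,0.085],
    [0,0,0,-0.018,0.04,0,0.085],
    [0,0,0,-0.022,0.05,0,0.085],
    [0,0,0,-0.022,0.05,0,0.085],
    [0,0,0,-0.022,0.05,0,0.085],
    [0,0,0,-0.02,0.045,0,0.085],
    [0,0,0,-0.0124,0.0299,-0.02,0.085]
  ]
}}

```text
t: 23.02
tool_pos: [0.4622, 0.3501, 0.1147]
eef_rot: [0.532, 3.093, 0.006]
force: [0.4, -1.0, 0.2]
grip_width: 0.0852
finger_force: 0.0
```

Request:
{"op": "apply_moves", "data": {
  "deltas": [
    [0,0,0,0,0,0,0.085],
    [0,0,0,0,0,0,0.085]
  ]
}}

```text
t: 23.28
tool_pos: [0.4621, 0.3466, 0.1133]
eef_rot: [0.535, 3.095, -0.001]
force: [0.2, 0.1, -0.2]
grip_width: 0.0848
finger_force: 0.0
```

```bash
python3 - <<'E'
from fit import *; from st import st
st()
d=cap('top');w=cloud(d)
print(disc(w,.579,.0825,.058,.048))
E
```

```text
t 23.275 q [ 0.64  0.44 -0.25  0.89 -0.    0.99] pos [0.4621 0.3466 0.1133] yaw 70.38 z [ 0.    -0.001 -1.   ] F [ 0.2  0.1 -0.2] w 0.0848 ff 0.0
[0.5795 0.0829 0.5799 0.0833 0.0479 0.0585]
```

Flux is seated. Now the grease jar.

Request:
{"op": "apply_moves", "data": {
  "deltas": [
    [0,0,0,0,0,-0.03,0.085],
    [0,0,0,0,0,-0.03,0.085],
    [0,0,0,0,0,-0.02,0.085],
    [0,0,0,0,0,0,0.06],
    [0,0,0,0,0,0,0.025],
    [0,0,0,0,0,0,0.025],
    [0,0,0,0,0,0,0.025],
    [0,0,0,0,0,0,0.025],
    [0,0,0,0,0,0,0.025],
    [0,0,0,0,0,0,0.025]
  ]
}}

```text
t: 24.58
tool_pos: [0.463, 0.3474, 0.0347]
eef_rot: [0.535, 3.093, 0.002]
force: [-0.2, -1.1, 6.2]
grip_width: 0.0291
finger_force: 38.8
```

Request:
{"op": "apply_moves", "data": {
  "deltas": [
    [0,0,0,0,0,0.015,0.025],
    [0,0,0,0,0,0.04,0.025],
    [0,0,0,0,-0.01,0.05,0.025],
    [0,0,0,0,-0.03,0,0.025],
    [0,0,0,0,-0.045,0,0.025],
    [0,0,0,0,-0.045,0,0.025],
    [0,0,0,-0.002,-0.045,0,0.025],
    [0,0,0,0,-0.03,0,0.025],
    [0,0,0,0,-0.017,0,0.025],
    [0,0,0,0,0,-0.02,0.025],
    [0,0,0,0,0,-0.03,0.025],
    [0,0,0,0,0,0,0.025]
  ]
}}

```text
t: 26.08
tool_pos: [0.4582, 0.1249, 0.0868]
eef_rot: [-0.534, -3.092, 0.002]
force: [0.3, -0.7, -0.5]
grip_width: 0.0291
finger_force: 38.9
```

Request:
{"op": "apply_moves", "data": {
  "deltas": [
    [0,0,0,0,0,0,0.025],
    [0,0,0,0,0,0,0.025]
  ]
}}

```text
t: 26.32
tool_pos: [0.461, 0.1256, 0.0892]
eef_rot: [0.534, 3.094, 0.002]
force: [0.6, 0.3, -1.3]
grip_width: 0.0291
finger_force: 38.9
```

```bash
python3 - <<'E'
from held import *
held(.0165,.056,.068,'e1.png')
E
```

```text
t 26.325 q [ 0.27  0.31 -0.53  0.73  0.    0.61] pos [0.461  0.1256 0.0892] yaw 70.4 z [ 0.002  0.001 -1.   ] F [ 0.6  0.3 -1.3] w 0.0291 ff 38.942323592858656
46 obj [0.4589 0.1254] obj-TCP [-0.0021 -0.0002] res 0.0006 span x 0.442 0.473
```

View pics/e1.png

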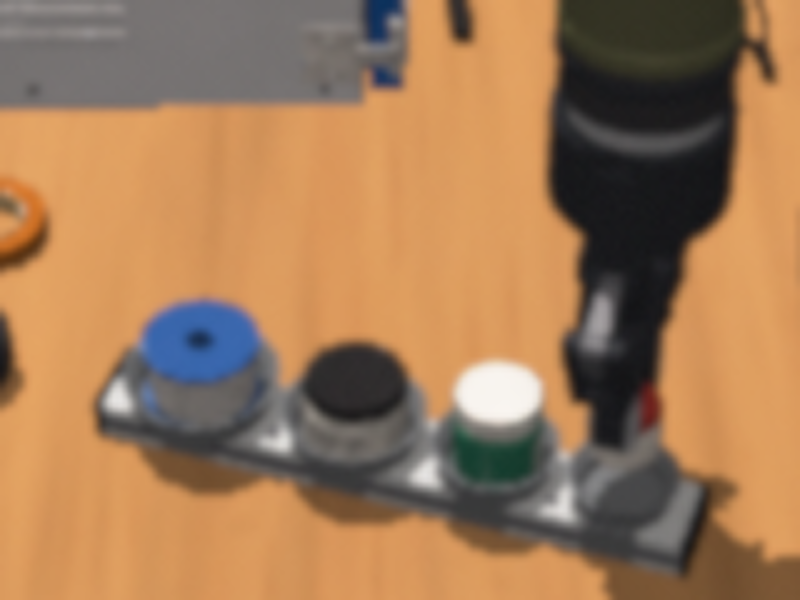

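Request:
{"op": "apply_moves", "data": {
  "deltas": [
    [0,0,0,-0.001,0,-0.012,0.025],
    [0,0,0,0,0,-0.006,0.025],
    [0,0,0,0,0,-0.004,0.025],
    [0,0,0,0,0,-0.003,0.025],
    [0,0,0,0,0,-0.002,0.025],
    [0,0,0,0,0,0,0.025],
    [0,0,0,0,0,0,0.025]
  ]
}}

```text
t: 27.25
tool_pos: [0.459, 0.1251, 0.0611]
eef_rot: [0.535, 3.095, 0.0]
force: [-0.7, -0.7, -0.5]
grip_width: 0.0293
finger_force: 38.9
```

Request:
{"op": "apply_moves", "data": {
  "deltas": [
    [0,0,0,0,0,-0.001,0.025],
    [0,0,0,0,0,-0.001,0.025],
    [0,0,0,0,0,-0.0007,0.025],
    [0,0,0,0,0,0,0.025],
    [0,0,0,0,0,0,0.025]
  ]
}}

```text
t: 27.88
tool_pos: [0.4589, 0.1251, 0.0587]
eef_rot: [0.535, 3.095, 0.0]
force: [-1.4, -0.3, 5.2]
grip_width: 0.029
finger_force: 39.8
```

Request:
{"op": "apply_moves", "data": {
  "deltas": [
    [0,0,0,0,0,0.0003,0.045],
    [0,0,0,0,0,0,0.06],
    [0,0,0,0,0,0,0.085],
    [0,0,0,0,0,0.005,0.085],
    [0,0,0,0,0,0.03,0.085],
    [0,0,0,0,0,0.04,0.085],
    [0,0,0,-0.01,-0.03,0.02,0.085],
    [0,0,0,-0.01,-0.05,0.02,0.085],
    [0,0,0,-0.01,-0.05,0.02,0.085],
    [0,0,0,-0.01,-0.05,0.02,0.085],
    [0,0,0,0,0,0,0.085],
    [0,0,0,0,0,0,0.085]
  ]
}}

```text
t: 29.38
tool_pos: [0.4189, -0.0548, 0.2136]
eef_rot: [0.536, 3.095, 0.001]
force: [-0.3, 0.2, -0.4]
grip_width: 0.0849
finger_force: 0.0
```

```bash
python3 - <<'E'
from fit import *; from st import st
st()
for n in('top','side'):
    d=cap(n);w=cloud(d)
    if n=='side': save(d,'f1.png',(210,190,370,310),5)
    for o,a in dict(g=(.459,.125,.052,0),p=(.516,.105,.069,0),f=(.579,.0825,.058,0),s=(.649,.058,.058,0),l=O['loupe']).items(): print(n,o,disc(w,*a))
E
```

```text
t 29.375 q [-0.13  0.11 -0.43  1.03  0.    0.21] pos [ 0.4189 -0.0548  0.2136] yaw 70.34 z [ 0.     0.001 -1.   ] F [-0.3  0.2 -0.4] w 0.0849 ff 0.0
top g [0.4623 0.125  0.4731 0.1196 0.0588 0.0528]
top p [0.5167 0.106  0.5172 0.106  0.0393 0.0694]
top f [0.5793 0.0828 0.5803 0.0823 0.0476 0.0586]
top s [0.6495 0.0593 0.6498 0.0595 0.0547 0.0586]
top l [ 0.4489 -0.3799  0.4486 -0.3801  0.0404  0.0221]
side g [0.4622 0.1264 0.4719 0.1244 0.0621 0.0511]
side p [0.5127 0.1083 0.5146 0.1079 0.0438 0.068 ]
side f [0.5763 0.0853 0.5878 0.0799 0.0719 0.0573]
side s [0.6456 0.0601 0.6466 0.0601 0.0585 0.0572]
side l [ 0.4443 -0.38    0.4405 -0.38    0.0468  0.0217]
```

View pics/f1.png

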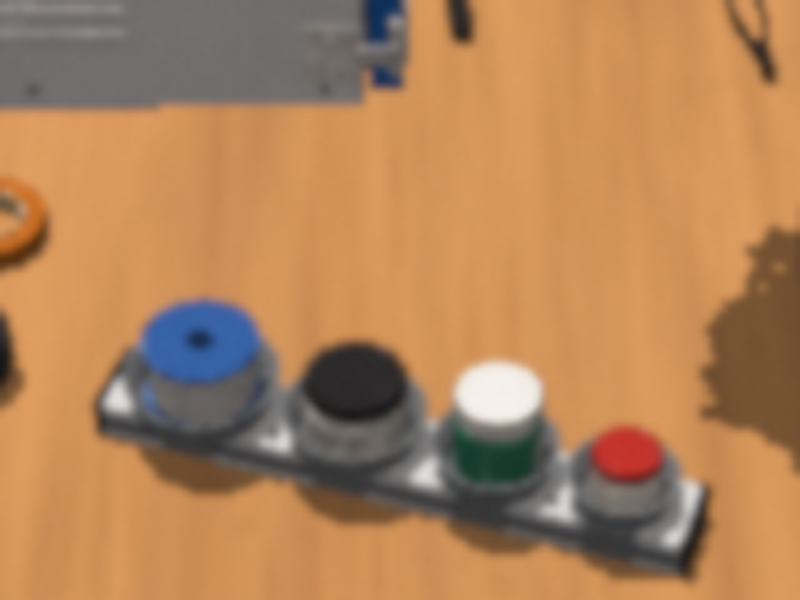

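All four stand upright and at the right height in their cups: reel (200,345), flux (355,385), paste (497,395) and grease (627,455). The loupe has not moved.

```bash
python3 -c "
from cell import r
print(r.close_job())"
```

```text
the job is handed in; nothing more can be done
None
```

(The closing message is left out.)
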